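# Start the stage clamp screw by feel

## Task

Lift the grey transport cap off the square-headed clamp screw on the microscope stage and stand it in the metal tray; leave the other things where they are. Then start the screw so that it cannot cross-thread: turn it backward (anticlockwise seen from above) until you feel it drop into the start of the thread, and from there turn it forward (clockwise) one full turn. Finish with the gripper closed on the screw's head, holding it: do not let go at the end.

Things in the scene. Friction and masses are not known exactly. Their poses are not given: they have to be found in the camera images.
- cap_center (a point): Centre (half-way up) of the loose grey plastic transport cap: an upright cup turned mouth down, 48 mm outside diameter (about 50 over its ribs), 72 mm tall, walls 2.5 mm, 60 g. It stands on the steel boss and covers the screw's head, 3 mm clear of its corners; lift it straight up by 75 mm or more. z is up.
- cap: The same cap; origin at the centre of its open rim, 36 mm below cap_center.
- tray_in (a point): Centre of the inner floor (4 mm above the bench) of the fixed open metal tray, 140 mm along its x, 200 mm along its y, 25 mm tall, walls 4 mm. A loose low glass dish, 60 mm across and 14 mm tall, stands in its +y half, centred 60 mm along +y from here; the -y half is empty.
- screw: Captive steel clamp screw, upright. Origin at the centre of its square head: 26 x 26 mm across the flats, 30 mm tall; x and y axes are normal to the flats, z is up. The screw slides freely up and down in its guide and turns easily (about 0.02 N m); its weight and a soft spring push it down with about 6 N. It can be regripped every quarter turn.
- thread_mouth (a point): Centre of the top of the fixed steel boss the screw stands in: 60 mm across, 55 mm above the bench; nothing on the stage within 70 mm is higher. The head's underside is about 28 mm above it at the start. Right-hand thread, 6 mm pitch: turned backward the screw climbs slowly, then drops 6 mm at once at the thread's start, which is hidden, 55 to 135 degrees back; a turn farther back it drops again.
- screw_top (a point): Centre of the top of the screw's head, 15 mm above the screw's origin. Held tightly at a fixed height the screw cannot drop; with the fingers standing a millimetre or so off the flats they still turn it and it rises and falls by itself. At the start it only rests on the thread.
- screw_lift (a joint): Height of the screw in m, up positive: within 0.001 of 0 at the crest where it is about to drop, -0.001 to -0.003 at the start, about -0.006 just after the drop, then 0.006 lower for each turn forward (about -0.0125 after one turn from the drop). It can go down to -0.0168.
- screw_turn (a joint): Turn of the screw in rad, 0 at the start, positive forward (clockwise seen from above, screwing in), negative backward; no limit.
- objective_a: Steel objective lens, 29 mm across and 48 mm tall, standing on the stage plate; origin under its foot. Leave it.
- objective_b: Steel objective lens like the other, standing on the bench; origin under its foot. Leave it.
- dish: Glass dish in the tray, 60 mm across, 14 mm tall; origin under its centre. Leave it.
- oil_bottle: Small amber bottle, 32 mm across, 70 mm tall, on the bench; origin under it. Leave it.
- canister: Closed grey canister, 44 mm across, 70 mm tall, standing on the bench (not the cap); origin under it. Leave it.
- screwdriver: Screwdriver lying on the bench; origin under it. Leave it.
Things that resemble listed ones, but are neither listed nor needed, are in the scene too. There is more than one size of the part that bears screw; the job needs the smallest.

How it is judged:
On the way, in this order (a step that is already met when the one before it is completed fails the run):
1. the cap stands in the tray, let go (z of cap_center in the frame of tray_in between 0.03 and 0.042 m and x of cap_center in the frame of tray_in between -0.07 and 0.07 m and y of cap_center in the frame of tray_in between -0.1 and 0.1 m and (angle between cap_center's own z axis and vertical below 0.15 rad or angle between cap_center's own z axis and vertical above 2.99 rad) and contact force between the fingers and cap below 0.1 N), for 0.2 s.
2. the screw has been turned backward and has dropped into the thread (value of joint screw_turn below -0.8 rad and value of joint screw_lift below -0.0045 m), for 0.1 s.
3. the screw has been turned forward one turn (6 mm down) (value of joint screw_lift between -0.0137 and -0.0103 m), for 0.2 s.
At the end, for the whole second after the job is handed in: The cap stands upright (either way up, within 0.15 rad) on the tray's floor, released and at rest; the screw is one turn down from the drop (lift between -13.7 and -10.3 mm, that is one turn, give or take about a quarter), and the fingers still grip its head with more than 3 N (all of step 1 and all of step 3 and linear speed of cap below 0.02 m/s and contact force between the fingers and screw above 3 N); the arm keeps its last pose, push and grip.
It fails at once if one of the other things (lenses, dish, bottle, canister, screwdriver) was moved more than 30 mm (distance of any of objective_a, objective_b, dish, oil_bottle, canister, screwdriver from where it was at the start of the episode above 0.03 m).
It also fails if it takes over 72 s, if anything falls off the work surface, if the arm or the gripper's body presses on something with over 40 N, if the wrist force passes 120 N, or if a joint passes its speed limit or range.

## Robot

A 6-joint arm with a two-finger parallel gripper is mounted at the origin on the work surface. World frame = base frame: x ahead of the robot, y to its left, z up, the work surface at z = 0. Lengths are in m, angles in rad, forces in N, time in s.
With the tool pointing down it reaches from about 0.35 to 0.775 m from the base axis. Payload 7.3 kg.
Tool frame: the origin (TCP) lies midway between the tips of the shut fingers; the grasp point (between the pads) lies robot.grasp_offset behind it (robot.grasp_offset is the distance from the TCP to the grasp point, in m); z points along the fingers, x is the direction in which the jaws open and shut, and the axes are right-handed (so a half turn about z gives the same grasp; the last joint's range is limited). The gripper opens to 92 mm and grips with 3 to 60 N. Pads are 19 mm wide; open, the fingers measure 130 mm over their backs; the gripper's body (75 mm by 190 mm) begins 47 mm behind the grasp point.
Start: joints at [-1.26, 0.342, 1.524, -0, 1.275, -0.146], TCP at [0.232, -0.471, 0.227] pointing down, gripper open.
Joint ranges: [-2.53, 2.53], [-0.77, 2.02], [0.04, 2.7], [-1, 4.14], [0.28, 2.66], [-3.11, 3.11]. Speed limits (rad/s): [2.57, 2.57, 3.14, 3.14, 3.14, 3.14].

## Interface

Orientations are given as [roll, pitch, yaw] about the fixed x, y, z axes, in that order (R = Rz(yaw) Ry(pitch) Rx(roll)).
In Python, from cell import robot gives the robot as it stands. The module is installed in compiled form; this text tells all that it offers.
- The arm moves only by the tool move_arm, never from a script. Its argument "increments" is a list of rows, each a list of 7 numbers: the finger opening in mm, from 0 to 91.8, then the shift along the tool's x, y, z in mm, then the turn, a rotation vector about the tool's x, y, z in rad. A call has 1 to 12 rows; each row shifts and turns the pose as measured when the row begins, along the tool's axes as they then stand; what a row does not reach is not made up. A row lasts 1/8 s, in which the tool goes at most 62.5 mm and 10.7 degrees, less where a joint would pass 70% of its speed; a pose out of reach is approached as far as the arm can. A call is refused whole if a number of a shift passes 62.5 or a number of a turn 0.188, either way. A call with a gripper value outside its range is refused whole. The fingers move at their own pace and stop on an object; "newtons" is the grip in N (left out, the last holds). Time passes only in rows, so rows that do not move let the fingers close. It gives the time, the measured TCP pose, the force and the opening at its end, in the units of the state.
- robot.observe(): the state, without advancing time (a new reading comes with each control period).
- robot.read_camera(name): name is "scene" or "top"; returns a dict with "img" (420x560x3 uint8, red, green, blue), "fx", "fy", "cx", "cy" (pixels), "T" (4x4, takes a point from camera to world coordinates). Camera axes: x right, y down, z forward; pixel columns grow to the right and rows downward; lengths in m; the calibration is good to about 2 mm. A picture is of the moment at which its call begins. There is no depth.
- robot.hand_in(): hands the job in, once; it reports no verdict.
Trained networks look in the newest picture that a camera, given by its name, has taken for a name from the list of things; names that differ only in an ending like _2 or _b are one class to them, and where a whole thing is asked for, a point or a joint stands for the part that bears it (a point fixed in the world has none). Each returns a list of dicts, best first, with "conf" (0 to 1); they miss things now and then, are a little off and sometimes report something else, mostly with a low value. They report only what shows in the picture. A call takes as long as a camera call. They do not tell look-alikes from the thing itself.
- robot.look_for(thing, camera): "rect" ([left, top, width, height] in pixels, round what is visible of it).
The state is a dict: "time": time; "qpos": joint angles; "qvel": joint speeds; "joint_efforts": joint torques, N m; "tool_pos": TCP position; "tool_rot": TCP orientation; "contact_force": force on the tool from outside, world axes, zero at the start; "torque": the same for the moment, N m; "opening": finger opening in m.
Only numpy, scipy, OpenCV 4.12 (cv2) and the standard library are available. Lean on these libraries where they do the work, as an engineer would, in place of code of your own. Each camera call takes 0.05 s, during which the arm holds its last target.

## Working session

There is one attempt and no reset: what is moved stays moved. The work goes in short steps, Python scripts to look and compute and a tool call to move; the robot and the scene stay as the last step left them, time stands still between calls to the robot, and variables do not carry over. Pictures are saved under pics/ and viewed, and the job is handed in when it is done.

Besides the shell and the picture viewer there is one more tool, called as a command line: name --pt "numbers of a row" for each row, then --argument value for the rest. move_arm: Moves the arm, as the interface text tells. Its arguments: {"type":"object","properties":{"increments":{"type":"array"},"newtons":{"type":"number"}},"required":["increments"]}

```bash
mkdir -p pics; ls; cat > h.py <<'E'
import numpy as np, cv2
from cell import robot
def snap(cam,tag,crop=None,scale=1):
    d=robot.read_camera(cam); im=d["img"][:,:,::-1].copy()
    if crop: 
        l,t,w,h=crop; im=im[t:t+h,l:l+w]
    if scale!=1: im=cv2.resize(im,None,fx=scale,fy=scale,interpolation=cv2.INTER_CUBIC)
    cv2.imwrite(f"pics/{tag}.png",im); return d
def proj(d,p):
    T=np.linalg.inv(d["T"]); q=T[:3,:3]@np.array(p)+T[:3,3]
    return np.array([d["fx"]*q[0]/q[2]+d["cx"],d["fy"]*q[1]/q[2]+d["cy"]])
def ray(d,u,v,z):
    r=d["T"][:3,:3]@np.array([(u-d["cx"])/d["fx"],(v-d["cy"])/d["fy"],1]); o=d["T"][:3,3]
    return o+r*(z-o[2])/r[2]
E
python3 - <<'E'
from h import *
s=robot.observe(); print({k:np.round(v,3) for k,v in s.items()}, robot.grasp_offset)
for c in("top","scene"):
    d=snap(c,c+"0"); print(c,np.round(d["T"],3).tolist(),d["fx"],d["cx"],d["cy"])
    for n in["cap","screw","objective_a","oil_bottle","canister","screwdriver","dish"]:
        print(n,[(np.round(r["rect"],0).tolist(),round(r["conf"],2)) for r in robot.look_for(n,c)][:5])
E
```

```text
pics
{'time': np.float64(0.0), 'qpos': array([-1.26 ,  0.343,  1.525, -0.   ,  1.275, -0.146]), 'qvel': array([ 0.   ,  0.   , -0.001,  0.   ,  0.002, -0.   ]), 'joint_efforts': array([ 2.0000e-03, -4.3123e+01, -2.4423e+01,  7.2000e-02,  5.6000e-02,
       -0.0000e+00]), 'tool_pos': array([ 0.231, -0.471,  0.226]), 'tool_rot': array([-3.141e+00,  2.000e-03, -1.114e+00]), 'contact_force': array([-0.719, -0.595, -0.192]), 'torque': array([-0.051,  0.002,  0.038]), 'opening': np.float64(0.092)} 0.0188
top [[0.004, -0.996, 0.085, 0.361], [-1.0, -0.002, 0.024, -0.003], [-0.024, -0.085, -0.996, 1.304], [0.0, 0.0, 0.0, 1.0]] 413.0547334630098 284.96472351507947 213.04913121673238
cap [([224.0, 180.0, 21.0, 19.0], 0.55)]
screw [([198.0, 288.0, 18.0, 16.0], 0.76)]
objective_a [([217.0, 148.0, 11.0, 12.0], 0.65), ([415.0, 235.0, 8.0, 7.0], 0.41)]
oil_bottle []
canister [([140.0, 196.0, 20.0, 16.0], 0.58)]
screwdriver [([431.0, 147.0, 11.0, 59.0], 0.73)]
dish [([312.0, 168.0, 19.0, 17.0], 0.5)]
scene [[-0.796, 0.448, -0.407, 0.838], [0.605, 0.573, -0.552, 0.537], [-0.014, -0.686, -0.727, 0.775], [0.0, 0.0, 0.0, 1.0]] 390.908843736944 277.94316233058026 202.54991299073197
cap [([278.0, 241.0, 23.0, 39.0], 0.85), ([169.0, 172.0, 72.0, 79.0], 0.42)]
screw [([286.0, 100.0, 15.0, 32.0], 0.9), ([410.0, 189.0, 23.0, 32.0], 0.63), ([219.0, 251.0, 111.0, 87.0], 0.25)]
objective_a [([211.0, 128.0, 11.0, 14.0], 0.53), ([253.0, 302.0, 15.0, 18.0], 0.52)]
oil_bottle [([160.0, 262.0, 19.0, 23.0], 0.61)]
canister [([382.0, 343.0, 30.0, 42.0], 0.85), ([277.0, 244.0, 24.0, 38.0], 0.66)]
screwdriver [([119.0, 137.0, 59.0, 33.0], 0.87)]
dish [([200.0, 217.0, 25.0, 16.0], 0.87)]
```

View pics/top0.png

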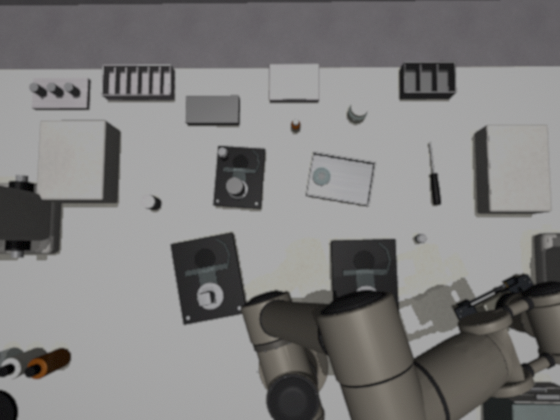

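View pics/scene0.png

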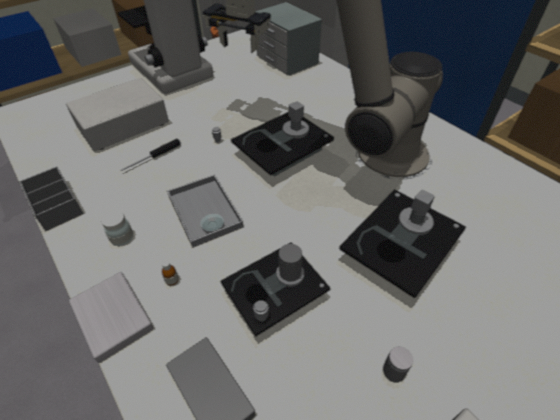

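The top view shows three stages: (239,178), (208,278) and (365,275). The one at (239,178) is the smallest. It also carries the grey cap at (235,187) and a lens, while the other two have bare screws. I'll confirm this in a crop.

```bash
python3 - <<'E'
from h import *
a=robot.read_camera("top"); b=robot.read_camera("scene")
A=cv2.resize(a["img"][135:220,200:390,::-1],None,fx=4,fy=4,interpolation=cv2.INTER_CUBIC)
B=cv2.resize(b["img"][165:345,155:345,::-1],None,fx=4,fy=4,interpolation=cv2.INTER_CUBIC)
cv2.imwrite("pics/topc.png",A);cv2.imwrite("pics/scenec.png",cv2.resize(B,None,fx=.8,fy=.8))
print(ray(a,235,187,.15),ray(b,290,262,.12))
E
```

```text
[0.53228109 0.16639841 0.15      ] [0.55210536 0.18595886 0.12      ]
```

View pics/topc.png

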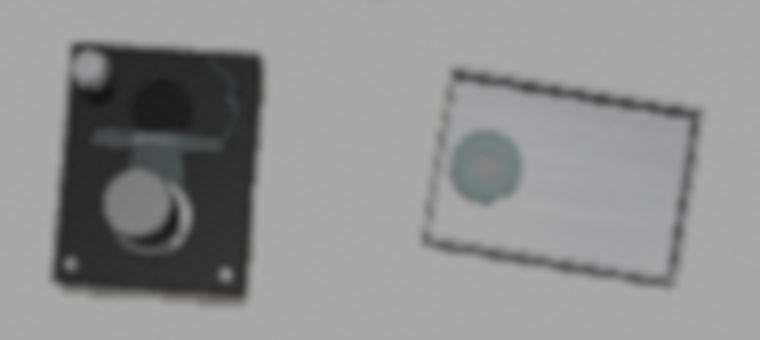

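View pics/scenec.png

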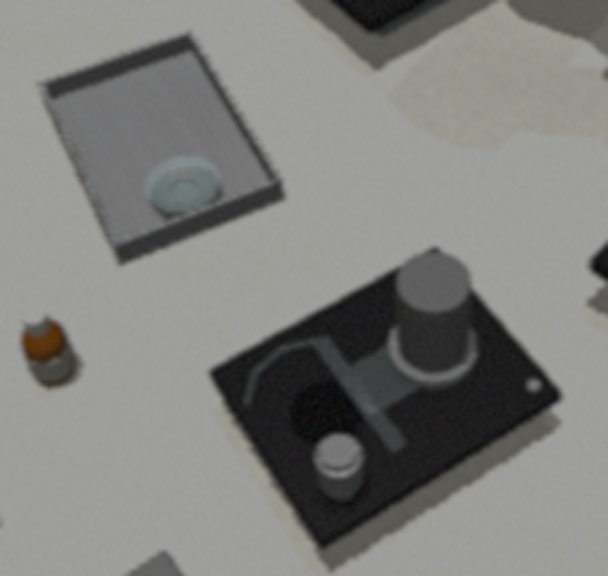

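```bash
python3 - <<'E'
from h import *
a=robot.read_camera("top"); b=robot.read_camera("scene")
print("cap top", ray(a,234.5,185.6,.127),ray(b,290.3,253.4,.127))
# boss ring: top crop approx center(150,213)?
print("boss",ray(a,200+155/4,135+210/4,.055), ray(b,155+432/3.2,165+348/3.2,.055))
print("objective top", ray(a,200+89/4,135+68/4,.07))
for nm,p in dict(TL=(455,73),TR=(700,110),BR=(670,285),BL=(425,240)).items(): print(nm,ray(a,200+p[0]/4,135+p[1]/4,.025))
for nm,p in dict(a=(43,87),b=(190,38),c=(284,193),d=(121,262)).items(): print(nm,ray(b,155+p[0]/3.2,165+p[1]/3.2,.025))
for nm,p in dict(TL=(75,45),TR=(262,55),BR=(245,300),BL=(53,283)).items(): print(nm,ray(a,200+p[0]/4,135+p[1]/4,.03))
E
```

```text
cap top [0.53977779 0.17128446 0.127     ] [0.54164624 0.17367269 0.127     ]
boss [0.54487696 0.16881806 0.055     ] [0.54269127 0.1749552  0.055     ]
objective top [0.6518309  0.21872725 0.07      ]
TL [ 0.65809269 -0.0619471   0.025     ]
TR [ 0.6284902  -0.25306944  0.025     ]
BR [ 0.4910183  -0.22801416  0.025     ]
BL [ 0.52589369 -0.03839739  0.025     ]
a [ 0.62979893 -0.24626444  0.025     ]
b [ 0.49962843 -0.22166401  0.025     ]
c [ 0.53342299 -0.02240707  0.025     ]
d [ 0.66711882 -0.04143662  0.025     ]
TL [0.67970687 0.23731387 0.03      ]
TR [0.67147677 0.08965886 0.03      ]
BR [0.47817967 0.10125349 0.03      ]
BL [0.4911511  0.25112426 0.03      ]
```

The crops agree. The cap stands on the smallest stage with its top at scene (290,253) and top (234,186), so its axis is near (0.541, 0.173). The tray centre is about (0.579,-0.14), with the dish on its left (+y) half. I'm moving over the cap now.

move_arm --pt "91.8 -36 -46 0 0 0 0" --pt "91.8 -36 -46 0 0 0 0" --pt "91.8 -36 -46 0 0 0 0" --pt "91.8 -36 -46 0 0 0 0" --pt "91.8 -36 -46 0 0 0 0" --pt "91.8 -36 -46 0 0 0 0" --pt "91.8 -36 -46 0 0 0 0" --pt "91.8 -36 -46 0 0 0 0" --pt "91.8 -36 -46 0 0 0 0" --pt "91.8 -36 -46 0 0 0 0" --pt "91.8 -36 -46 0 0 0 0" --pt "91.8 -36 -46 0 0 0 0" --newtons 15

```text
time: 2.5
tool_pos: [0.5471, 0.1749, 0.2279]
tool_rot: [-3.136, -0.007, -1.122]
contact_force: [0.1, -0.4, -0.1]
opening: 0.0917
```

```bash
cat >> h.py <<'E'
from scipy.spatial.transform import Rotation as Ro
def delta(x,y,z):
    s=robot.observe(); R=Ro.from_euler('xyz',s["tool_rot"]).as_matrix()
    return np.round(R.T@(np.array([x,y,z])-s["tool_pos"])*1000,1)
def st():
    s=robot.observe(); print(round(float(s["time"]),2),np.round(s["tool_pos"],4),np.round(s["tool_rot"],3),"F",np.round(s["contact_force"],1),"T",np.round(s["torque"],2),"op",round(float(s["opening"])*1000,1),"q6",round(float(s["qpos"][5]),2))
E
python3 - <<'E'
from h import *
st(); print(delta(.5412,.173,.2))
E
```

```text
2.5 [0.5471 0.1749 0.2279] [-3.136 -0.007 -1.122] F [ 0.1 -0.4 -0.1] T [-0.06 -0.02 -0.02] op 91.7 q6 1.3
[-1.1  6.3 27.8]
```

move_arm --pt "91.8 -1 6 30 0 0 0" --pt "91.8 0 0 30 0 0 0" --pt "91.8 0 0 10 0 0 0" --pt "91.8 0 0 0 0 0 0"

```text
time: 3.0
tool_pos: [0.5436, 0.1779, 0.1562]
tool_rot: [-3.133, -0.008, -1.116]
contact_force: [-0.5, 0.5, 0.7]
opening: 0.0912
```

```bash
python3 - <<'E'
from h import *
st(); print(delta(.5412,.173,.099))
d=snap("scene","sc1",(200,150,180,150),4)
E
```

```text
3.0 [0.5436 0.1779 0.1562] [-3.133 -0.008 -1.116] F [-0.5  0.5  0.7] T [-0.01  0.03 -0.03] op 91.2 q6 1.3
[ 2.9  4.8 57.2]
```

View pics/sc1.png

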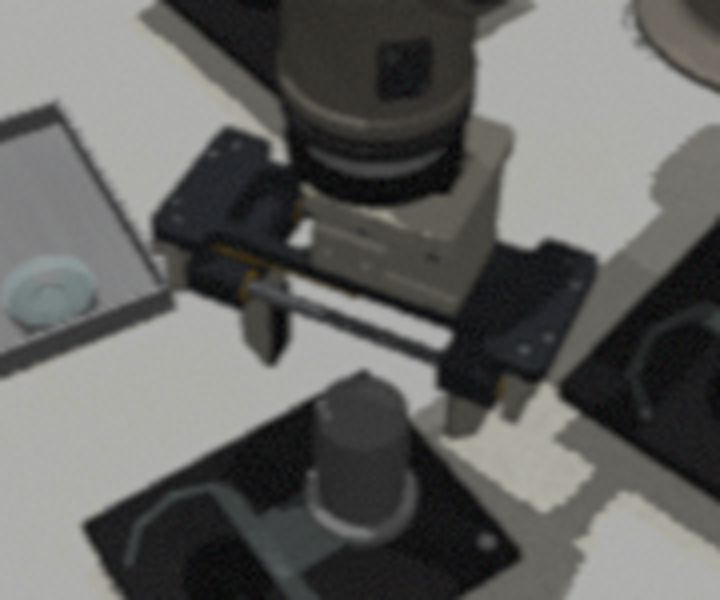

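The cap, top centred at crop (362,412), stands between the open fingers at crop (265,330) and (470,400). The jaws look about centred on it, so I'll go down and close.

move_arm --pt "91.8 3 5 20 0 0 0" --pt "91.8 0 0 20 0 0 0" --pt "91.8 0 0 15 0 0 0" --pt "91.8 0 0 1 0 0 0" --pt "91.8 0 0 0 0 0 0"

```text
time: 3.68
tool_pos: [0.5456, 0.1724, 0.1055]
tool_rot: [-3.121, -0.011, -1.118]
contact_force: [0.2, -0.0, -0.3]
opening: 0.0922
```

```bash
python3 - <<'E'
from h import *
st(); print(delta(.5412,.173,.099))
E
```

```text
3.67 [0.5456 0.1724 0.1055] [-3.121 -0.011 -1.118] F [ 0.2 -0.  -0.3] T [-0.01  0.03 -0.05] op 92.2 q6 1.3
[-2.6  3.8  6.4]
```

```bash
cat >> h.py <<'E'
def rfix(yaw=None):
    s=robot.observe(); R=Ro.from_euler('xyz',s["tool_rot"])
    y=s["tool_rot"][2] if yaw is None else yaw
    return np.round((R.inv()*Ro.from_euler('xyz',[np.pi,0,y])).as_rotvec(),3)
E
python3 - <<'E'
from h import *
print(rfix())
E
```

```text
[-0.02  -0.011  0.   ]
```

move_arm --pt "91.8 -2.5 4 4 -0.02 -0.011 0" --pt "91.8 0 0 0 0 0 0" --pt "45 0 0 0 0 0 0" --pt "45 0 0 0 0 0 0" --pt "45 0 0 0 0 0 0" --pt "45 0 0 0 0 0 0" --newtons 15

```text
time: 4.42
tool_pos: [0.5416, 0.1732, 0.1028]
tool_rot: [-3.14, -0.0, -1.117]
contact_force: [0.5, 0.2, 0.2]
opening: 0.0568
```

```bash
python3 - <<'E'
from h import *
st(); print(rfix())
E
```

```text
4.42 [0.5416 0.1732 0.1028] [-3.14  -0.    -1.117] F [0.5 0.2 0.2] T [-0.02 -0.04  0.05] op 56.8 q6 1.29
[-0.001 -0.     0.   ]
```

move_arm --pt "42 0 0 0 0 0 0" --pt "42 0 0 0 0 0 0" --pt "42 0 0 0 0 0 0" --pt "42 0 0 0 0 0 0" --newtons 15

```text
time: 4.92
tool_pos: [0.5416, 0.1732, 0.1028]
tool_rot: [-3.14, -0.0, -1.118]
contact_force: [0.4, -0.1, -0.2]
opening: 0.0475
```

```bash
python3 - <<'E'
from h import *
st()
E
```

```text
4.92 [0.5416 0.1732 0.1028] [-3.14  -0.    -1.118] F [ 0.4 -0.1 -0.2] T [ 0.03  0.06 -0.  ] op 47.5 q6 1.29
```

The opening of 47.5 mm fits the 48 mm cap. Lifting straight up.

move_arm --pt "42 0 0 -15 0 0 0" --pt "42 0 0 -25 0 0 0" --pt "42 0 0 -30 0 0 0" --pt "42 0 0 -30 0 0 0" --pt "42 0 0 -20 0 0 0" --pt "42 0 0 0 0 0 0"

```text
time: 5.68
tool_pos: [0.5416, 0.1732, 0.2314]
tool_rot: [-3.137, -0.001, -1.117]
contact_force: [0.0, -0.1, -0.6]
opening: 0.0473
```

```bash
python3 - <<'E'
from h import *
st(); print(rfix(), delta(.571,-.19,.215))
d=snap("scene","sc2",(200,130,180,150),4)
E
```

```text
5.67 [0.5416 0.1732 0.2314] [-3.137e+00 -1.000e-03 -1.117e+00] F [ 0.  -0.1 -0.6] T [-0.04 -0.01  0.01] op 47.3 q6 1.29
[-0.004 -0.001  0.   ] [339.3 132.7  16.1]
```

View pics/sc2.png

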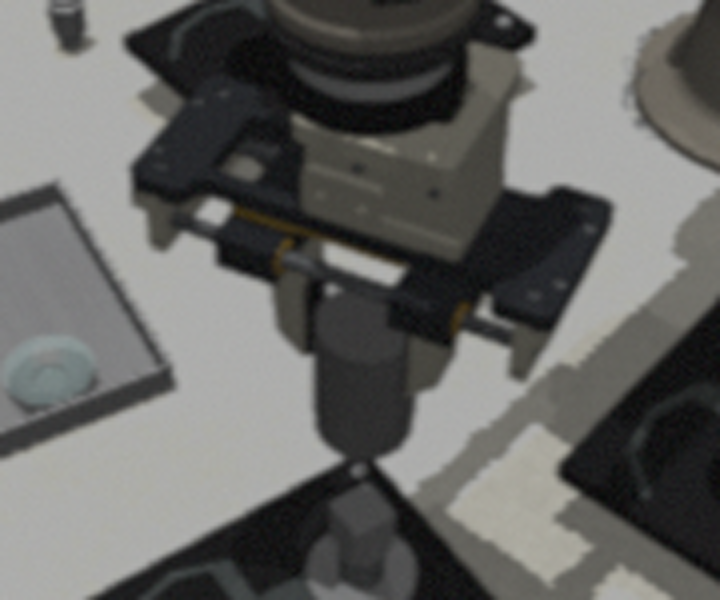

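The cap hangs upright in the jaws at crop (362,390), and the bare square head shows below it at (362,515). Next, the tray.

move_arm --pt "42 30 12 0 0 0 0" --pt "42 48 18 0 0 0 0" --pt "42 48 19 0 0 0 0" --pt "42 48 19 0 0 0 0" --pt "42 48 19 0 0 0 0" --pt "42 48 19 0 0 0 0" --pt "42 40 15 0 0 0 0" --pt "42 20 8 0 0 0 0" --pt "42 0 0 0 0 0 0" --pt "42 0 0 0 0 0 0"

```text
time: 6.98
tool_pos: [0.566, -0.1872, 0.2187]
tool_rot: [3.131, 0.013, -1.114]
contact_force: [-1.2, -0.2, -1.1]
opening: 0.0471
```

```bash
python3 - <<'E'
from h import *
st(); print(rfix(), delta(.571,-.19,.0522))
d=robot.read_camera("scene")
A=cv2.resize(d["img"][60:260,100:300,::-1],None,fx=2,fy=2,interpolation=cv2.INTER_CUBIC)
e=robot.read_camera("top")
B=cv2.resize(e["img"][120:220,200:400,::-1],None,fx=2,fy=2,interpolation=cv2.INTER_CUBIC)
cv2.imwrite("pics/s3.png",np.hstack([A,np.vstack([B,B*0])]))
E
```

```text
6.97 [ 0.566  -0.1872  0.2187] [ 3.131  0.013 -1.114] F [-1.2 -0.2 -1.1] T [ 0.   -0.04  0.02] op 47.1 q6 0.67
[0.01  0.013 0.   ] [  6.9  -5.  166.4]
```

View pics/s3.png

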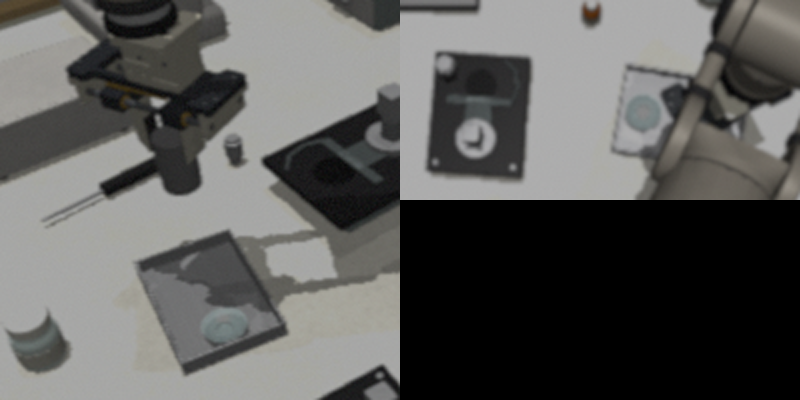

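move_arm --pt "42 7 -5 30 0.01 0.013 0" --pt "42 0 0 40 0 0 0" --pt "42 0 0 40 0 0 0" --pt "42 0 0 20 0 0 0" --pt "42 0 0 0 0 0 0"

```text
time: 7.7
tool_pos: [0.5757, -0.1845, 0.088]
tool_rot: [-3.138, -0.004, -1.105]
contact_force: [0.1, 0.1, -0.4]
opening: 0.0473
```

```bash
python3 - <<'E'
from h import *
st(); print(rfix(), delta(.571,-.19,.0522))
snap("scene","s4",(140,140,150,120),5)
E
```

```text
7.7 [ 0.5757 -0.1845  0.088 ] [-3.138 -0.004 -1.105] F [ 0.1  0.1 -0.4] T [ 0.03 -0.01  0.02] op 47.3 q6 0.67
[-0.004 -0.004  0.   ] [ 2.7  6.8 35.8]
```

View pics/s4.png

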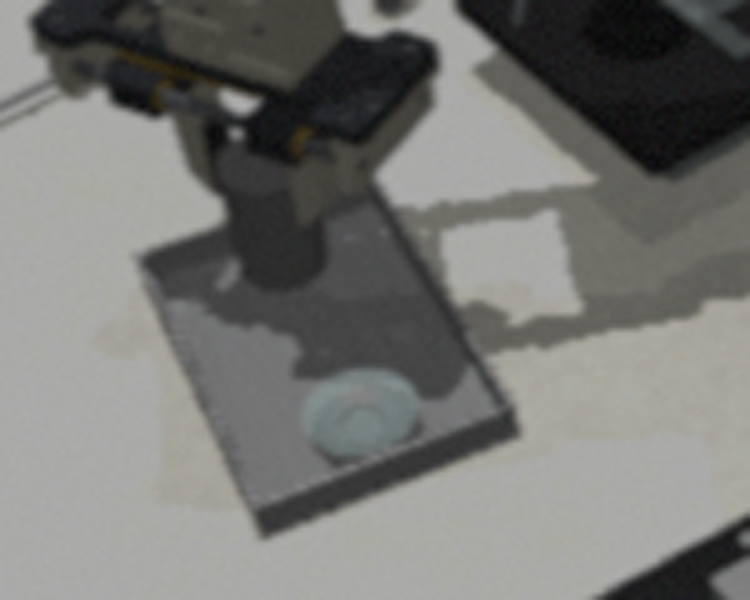

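move_arm --pt "42 0 0 15 -0.004 -0.004 0" --pt "42 0 0 12 0 0 0" --pt "42 0 0 3 0 0 0" --pt "42 0 0 0 0 0 0"

```text
time: 8.25
tool_pos: [0.5781, -0.1847, 0.0599]
tool_rot: [-3.138, -0.005, -1.104]
contact_force: [-0.0, -0.1, -0.4]
opening: 0.0475
```

```bash
python3 - <<'E'
from h import *
st(); print(rfix())
E
```

```text
8.25 [ 0.5781 -0.1847  0.0599] [-3.138 -0.005 -1.104] F [-0.  -0.1 -0.4] T [0.02 0.01 0.02] op 47.5 q6 0.67
[-0.004 -0.005  0.   ]
```

move_arm --pt "42 0 0 6 -0.004 -0.005 0" --pt "42 0 0 2 0 0 0" --pt "42 0 0 2 0 0 0"

```text
time: 8.62
tool_pos: [0.5792, -0.1856, 0.0512]
tool_rot: [-3.14, -0.002, -1.104]
contact_force: [-3.5, -0.6, 14.8]
opening: 0.0474
```

```bash
python3 - <<'E'
from h import *
st(); print(rfix())
E
```

```text
8.62 [ 0.5792 -0.1856  0.0512] [-3.140e+00 -2.000e-03 -1.104e+00] F [-3.5 -0.6 14.8] T [ 0.03  0.63 -0.04] op 47.4 q6 0.67
[-0.001 -0.002  0.   ]
```

Contact with the tray floor. Easing off, opening, then rising.

move_arm --pt "42 0 0 -1 0 0 0" --pt "60 0 0 0 0 0 0" --pt "91.8 0 0 0 0 0 0" --pt "91.8 0 0 0 0 0 0" --pt "91.8 0 0 0 0 0 0" --pt "91.8 0 0 0 0 0 0" --pt "91.8 0 0 -20 0 0 0" --pt "91.8 0 0 -50 0 0 0" --pt "91.8 0 0 -50 0 0 0" --pt "91.8 0 0 -40 0 0 0" --pt "91.8 0 0 0 0 0 0"

```text
time: 10.0
tool_pos: [0.5786, -0.1853, 0.2163]
tool_rot: [-3.141, -0.001, -1.104]
contact_force: [0.0, -0.3, -0.5]
opening: 0.0919
```

```bash
python3 - <<'E'
from h import *
st(); print(rfix())
d=robot.read_camera("scene")
A=cv2.resize(d["img"][130:280,120:320,::-1],None,fx=4,fy=4,interpolation=cv2.INTER_CUBIC)
cv2.imwrite("pics/s5.png",A)
e=snap("top","t5",(200,140,120,80),6)
E
```

```text
10.0 [ 0.5786 -0.1853  0.2163] [-3.141e+00 -1.000e-03 -1.104e+00] F [ 0.  -0.3 -0.5] T [-0.03 -0.01 -0.01] op 91.9 q6 0.67
[-0.    -0.001  0.   ]
```

View pics/s5.png

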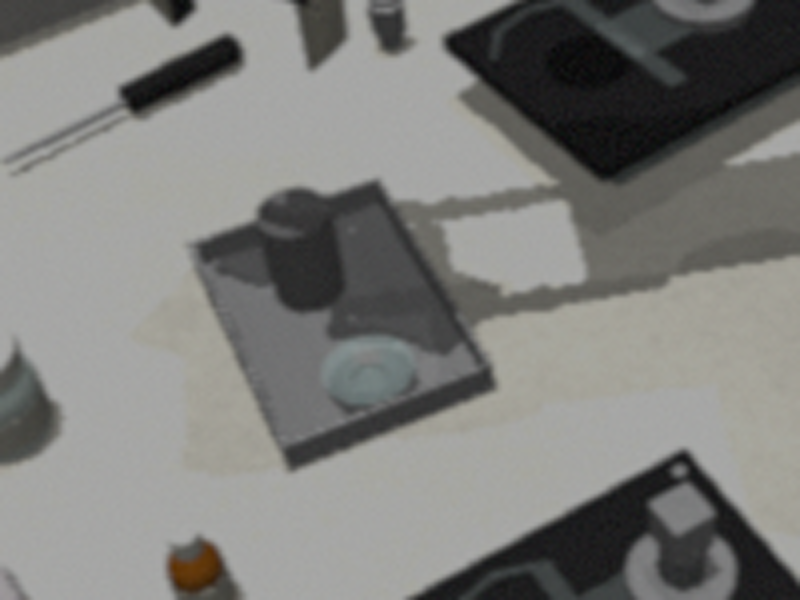

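View pics/t5.png

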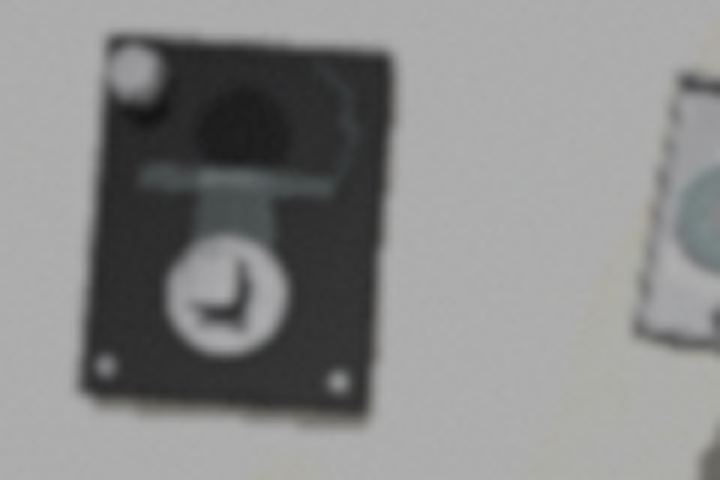

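The cap stands upright in the tray's empty half at crop (300,250), and the dish at (370,370) is unmoved. The bare head is at crop (682,512). Next I need its yaw and centre.

```bash
python3 - <<'E'
from h import *
d=robot.read_camera("scene"); acc=d["img"].astype(float)
for i in range(3): acc+=robot.read_camera("scene")["img"]
im=(acc/4).astype(np.uint8)
A=cv2.resize(im[235:290,265:320,::-1],None,fx=11,fy=11,interpolation=cv2.INTER_CUBIC)
A=cv2.convertScaleAbs(A,alpha=1.6)
cv2.imwrite("pics/s6.png",A)
E
```

```text
(no output)
```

View pics/s6.png

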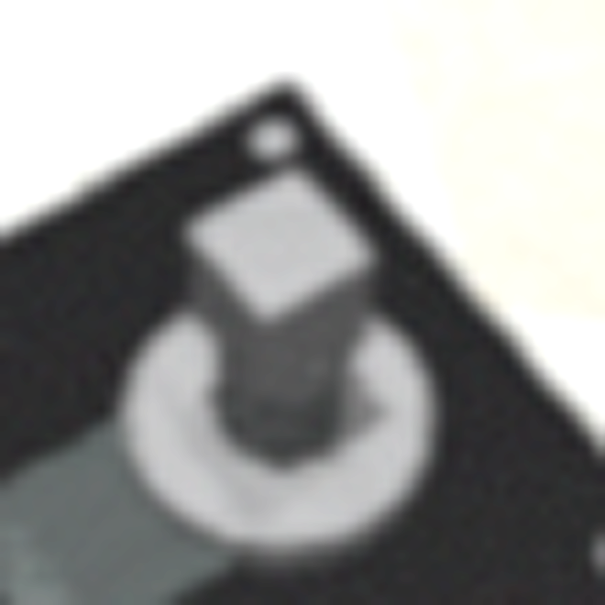

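Head top corners in the crop: left (185,235), top (297,170), right (375,250), bottom (265,322). I'll fit a square to those.

```bash
python3 - <<'E'
from h import *
from scipy.optimize import least_squares
d=robot.read_camera("scene")
P=np.array([(185,235),(297,170),(375,250),(265,322)])/11.+np.array([265,235])-0.45
Pw=np.array([ray(d,u,v,.113) for u,v in P]); print(Pw.round(4), Pw.mean(0))
for i in range(4):
    e=Pw[(i+1)%4]-Pw[i]; print(np.linalg.norm(e),np.degrees(np.arctan2(e[1],e[0])))
c0=13*2**.5/1000
def f(p,ret=False):
    pts=[]
    for k in range(4):
        a=p[2]+np.pi/4+k*np.pi/2
        pts.append(proj(d,[p[0]+c0*np.cos(a),p[1]+c0*np.sin(a),p[3]]))
    pts=np.array(pts)
    # cyc match
    best=None
    for s in range(4):
        r=np.roll(pts,s,0); 
        for q in(r,r[::-1]):
            e=(q-P)
            if best is None or (e**2).sum()<(best**2).sum(): best=e
    return best.ravel()
b=None
for y in (0,.4,.8,1.2):
    r=least_squares(lambda p:f([*p,.113]),[.541,.173,y])
    if b is None or r.cost<b.cost:b=r
print(b.x,np.degrees(b.x[2])%90,b.cost)
st(); print(delta(.541,.174,.22))
E
```

```text
[[0.5537 0.1595 0.113 ]
 [0.5278 0.1606 0.113 ]
 [0.5278 0.1839 0.113 ]
 [0.554  0.184  0.113 ]] [0.54082031 0.17201264 0.113     ]
0.02596190590071406 177.50460918945979
0.02332285648182661 90.00183358892816
0.026199637694930233 0.10256386763192214
0.024501507889630778 -90.61166465376927
[0.54080962 0.17197413 1.54975441] 88.7943872045523 0.4296005741989341
10.35 [ 0.5765 -0.1844  0.211 ] [ 3.136  0.007 -1.104] F [ 1.   0.1 -0.4] T [-0.02 -0.01  0.03] op 91.8 q6 0.67
[-336.1 -129.5   -7.4]
```

Head centre is about (0.541,0.172) and its yaw is about -1° (mod 90). Going above it, then turning the tool.

move_arm --pt "91.8 -40 -16 0 0 0 0" --pt "91.8 -48 -18 0 0 0 0" --pt "91.8 -48 -18 0 0 0 0" --pt "91.8 -48 -19 0 0 0 0" --pt "91.8 -48 -19 0 0 0 0" --pt "91.8 -48 -19 0 0 0 0" --pt "91.8 -38 -14 0 0 0 0" --pt "91.8 -18 -7 0 0 0 0" --pt "91.8 0 0 0 0 0 0"

```text
time: 11.48
tool_pos: [0.5386, 0.1844, 0.2051]
tool_rot: [3.126, 0.013, -1.106]
contact_force: [0.3, -0.4, 0.4]
opening: 0.0918
```

move_arm --pt "60 0 0 0 0 0 -0.18" --pt "60 0 0 0 0 0 -0.18" --pt "60 0 0 0 0 0 -0.18" --pt "60 0 0 0 0 0 -0.18" --pt "60 0 0 0 0 0 -0.18" --pt "60 0 0 0 0 0 -0.17" --pt "60 0 0 0 0 0 0"

```text
time: 12.35
tool_pos: [0.5391, 0.1757, 0.2016]
tool_rot: [-3.141, 0.026, -0.01]
contact_force: [-0.9, 1.3, 0.0]
opening: 0.0601
```

```bash
python3 - <<'E'
from h import *
st(); print(rfix(-.02), delta(.541,.1725,.15))
E
```

```text
12.35 [0.5391 0.1757 0.2016] [-3.141  0.026 -0.01 ] F [-0.9  1.3  0. ] T [ 0.02 -0.14 -0.  ] op 60.1 q6 0.19
[-0.     0.026  0.01 ] [ 3.3  3.2 51.5]
```

move_arm --pt "60 2 3 30 0 0.026 0.01" --pt "60 0 0 25 0 0 0" --pt "60 0 0 0 0 0 0"

```text
time: 12.72
tool_pos: [0.541, 0.1702, 0.1452]
tool_rot: [3.141, -0.001, -0.034]
contact_force: [-0.4, -0.5, 0.4]
opening: 0.0602
```

```bash
python3 - <<'E'
from h import *
st(); print(rfix(-.02), delta(.541,.1725,.08))
E
```

```text
12.72 [0.541  0.1702 0.1452] [ 3.141e+00 -1.000e-03 -3.400e-02] F [-0.4 -0.5  0.4] T [-0.   -0.05 -0.07] op 60.2 q6 0.2
[ 0.    -0.001 -0.014] [-0.2 -2.3 65.2]
```

move_arm --pt "60 0 -2 25 0 0 -0.014" --pt "60 0 0 22 0 0 0" --pt "50 0 0 12 0 0 0" --pt "40 0 0 3 0 0 0" --pt "36 0 0 0 0 0 0"

```text
time: 13.35
tool_pos: [0.5449, 0.1713, 0.0865]
tool_rot: [-3.141, -0.008, -0.03]
contact_force: [1.0, 1.0, 0.5]
opening: 0.0372
```

```bash
python3 - <<'E'
from h import *
st(); print(rfix(-.02), delta(.541,.1725,.08))
snap("scene","s7",(230,190,120,100),6)
E
```

```text
13.35 [0.5449 0.1713 0.0865] [-3.141 -0.008 -0.03 ] F [1.  1.  0.5] T [-0.01 -0.07 -0.03] op 37.2 q6 0.2
[-0.001 -0.008 -0.01 ] [-4.  -1.1  6.5]
```

View pics/s7.png

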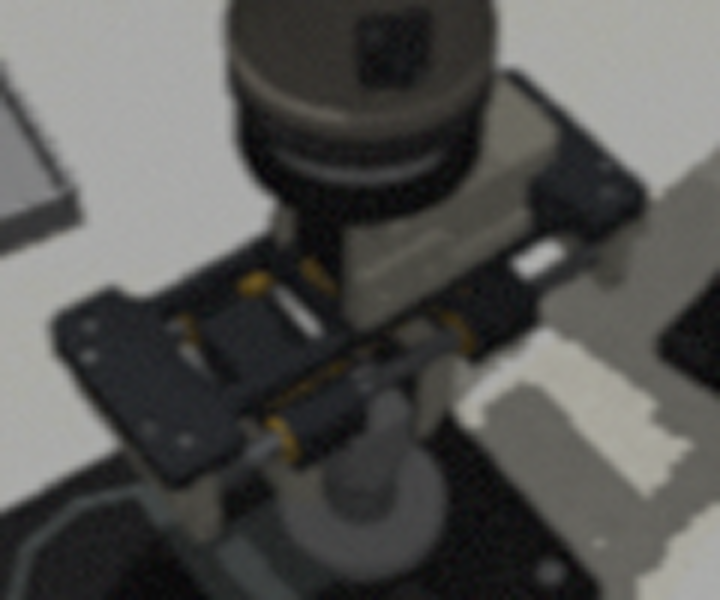

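The head, around crop (380,440), stands between the fingers at (310,480) and (435,390). I'll centre on it and close to feel it.

move_arm --pt "36 -3.5 -1 5 0 -0.008 -0.01" --pt "36 0 0 0 0 0 0" --pt "24 0 0 0 0 0 0" --pt "24 0 0 0 0 0 0" --pt "24 0 0 0 0 0 0" --newtons 8

```text
time: 14.02
tool_pos: [0.5406, 0.1725, 0.0826]
tool_rot: [-3.141, 0.001, -0.019]
contact_force: [0.3, -0.2, 0.7]
opening: 0.0263
```

```bash
python3 - <<'E'
from h import *
st(); print(rfix(-.02), delta(.541,.1725,.08))
E
```

```text
14.03 [0.5406 0.1725 0.0826] [-3.141e+00  1.000e-03 -1.900e-02] F [ 0.3 -0.2  0.7] T [-0.03 -0.06 -0.05] op 26.3 q6 0.19
[-0.001  0.001  0.001] [0.4 0.  2.6]
```

The grip reads 26.3 mm with almost no side force, so it is centred and square. Opening about 1 mm per side, then turning backward (yaw up, which is tool z negative).

move_arm --pt "28 0 0 0 0 0 0" --pt "28 0 0 0 0 0 0" --pt "28 0 0 0 0 0 -0.17" --pt "28 0 0 0 0 0 -0.17" --pt "28 0 0 0 0 0 -0.17" --pt "28 0 0 0 0 0 -0.17" --pt "28 0 0 0 0 0 -0.17" --pt "28 0 0 0 0 0 0"

```text
time: 15.02
tool_pos: [0.5395, 0.1726, 0.0833]
tool_rot: [-3.139, 0.001, 0.856]
contact_force: [-0.8, -0.2, 0.4]
opening: 0.0281
```

```bash
python3 - <<'E'
from h import *
st(); print(rfix(), delta(.5408,.1725,.082))
snap("scene","s8",(250,205,90,75),8)
E
```

```text
15.03 [0.5395 0.1726 0.0833] [-3.139e+00  1.000e-03  8.560e-01] F [-0.8 -0.2  0.4] T [-0.05 -0.04 -0.06] op 28.1 q6 -0.68
[-0.003  0.001 -0.   ] [0.8 1.1 1.3]
```

View pics/s8.png

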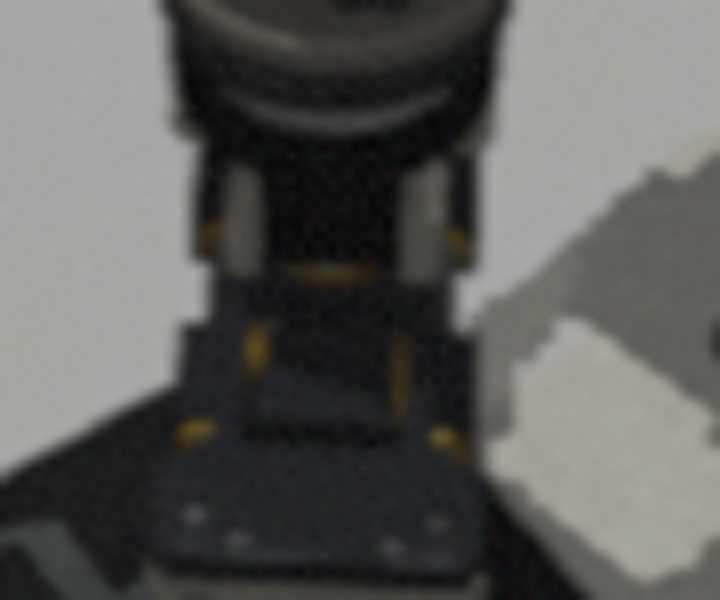

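This view is blocked by the gripper, so I'll feel for the crest. Gripping firmly, I turn back slowly while rising with the thread (0.16 mm a row). When the thread stops carrying the screw, its 6 N hangs on the wrist.

move_arm --pt "24 0.5 1 0 0 0 0" --pt "24 0 0 0 0 0 0" --pt "24 0 0 0 0 0 0" --newtons 20

```text
time: 15.45
tool_pos: [0.5397, 0.1723, 0.0832]
tool_rot: [-3.137, 0.003, 0.848]
contact_force: [-2.6, -0.4, 2.1]
opening: 0.0267
```

```bash
python3 - <<'E'
from h import *
st()
E
```

```text
15.45 [0.5397 0.1723 0.0832] [-3.137e+00  3.000e-03  8.480e-01] F [-2.6 -0.4  2.1] T [-0.14  0.27 -0.01] op 26.7 q6 -0.68
```

move_arm --pt "24 0 0 -0.2 0 0 -0.1"

```text
time: 15.58
tool_pos: [0.5396, 0.1722, 0.0833]
tool_rot: [-3.137, 0.003, 0.949]
contact_force: [-3.3, -1.1, 1.9]
opening: 0.0265
```

move_arm --pt "24 0 0 -0.2 0 0 -0.1"

```text
time: 15.7
tool_pos: [0.5395, 0.1721, 0.0834]
tool_rot: [-3.137, 0.003, 1.051]
contact_force: [-3.2, -1.6, 0.2]
opening: 0.0266
```

```bash
python3 - <<'E'
from h import *
st()
E
```

```text
15.7 [0.5395 0.1721 0.0834] [-3.137e+00  3.000e-03  1.051e+00] F [-3.2 -1.6  0.2] T [-0.24  0.2  -0.09] op 26.6 q6 -0.88
```

move_arm --pt "24 0 0 0 0 0 -0.1"

```text
time: 15.82
tool_pos: [0.5395, 0.172, 0.0834]
tool_rot: [-3.136, 0.002, 1.154]
contact_force: [-3.2, -2.5, 3.4]
opening: 0.0266
```

move_arm --pt "24 0 0 0 0 0 -0.1"

```text
time: 15.95
tool_pos: [0.5394, 0.1719, 0.0834]
tool_rot: [-3.136, 0.002, 1.256]
contact_force: [-3.5, -1.9, 2.9]
opening: 0.0265
```

move_arm --pt "24 0 0 0 0 0 -0.1"

```text
time: 16.08
tool_pos: [0.5394, 0.1718, 0.0834]
tool_rot: [-3.136, 0.002, 1.359]
contact_force: [-2.6, -1.8, 2.3]
opening: 0.0269
```

move_arm --pt "24 0 0 0 0 0 -0.1"

```text
time: 16.2
tool_pos: [0.5393, 0.1716, 0.0833]
tool_rot: [-3.135, 0.001, 1.461]
contact_force: [-2.2, -0.9, 0.6]
opening: 0.0265
```

move_arm --pt "24 0 0 0 0 0 -0.1"

```text
time: 16.32
tool_pos: [0.5393, 0.1715, 0.0829]
tool_rot: [-3.135, 0.001, 1.564]
contact_force: [-1.5, -0.6, -5.0]
opening: 0.0264
```

move_arm --pt "24 0 0 0 0 0 -0.1"

```text
time: 16.45
tool_pos: [0.5393, 0.1714, 0.082]
tool_rot: [-3.135, 0.0, 1.667]
contact_force: [0.2, -0.3, -6.0]
opening: 0.0266
```

```bash
python3 - <<'E'
from h import *
st(); print(rfix())
E
```

```text
16.45 [0.5393 0.1714 0.082 ] [-3.135  0.     1.667] F [ 0.2 -0.3 -6. ] T [-0.06 -0.27  0.02] op 26.6 q6 -1.49
[-0.007  0.    -0.   ]
```

Fz went from +0.6 to -6 N between yaw 1.46 and 1.56, so the crest is at about 1.51 rad (roughly 88° back). Opening 1 mm per side to let the screw drop, then closing again to feel it is carried by the thread.

move_arm --pt "28.5 0 0 0 -0.007 0 0" --pt "28.5 0 0 0 0 0 0" --pt "28.5 0 0 0 0 0 0" --pt "28.5 0 0 0 0 0 0"

```text
time: 16.95
tool_pos: [0.5407, 0.1719, 0.0822]
tool_rot: [3.138, -0.0, 1.661]
contact_force: [0.9, 0.9, 0.4]
opening: 0.0287
```

```bash
python3 - <<'E'
from h import *
st(); print(rfix(), delta(.5406,.1722,.079))
snap("scene","s9",(250,205,90,75),8)
E
```

```text
16.95 [0.5407 0.1719 0.0822] [ 3.138 -0.     1.661] F [0.9 0.9 0.4] T [ 0.09 -0.1  -0.01] op 28.7 q6 -1.49
[ 0.004 -0.    -0.   ] [ 0.4 -0.1  3.2]
```

View pics/s9.png

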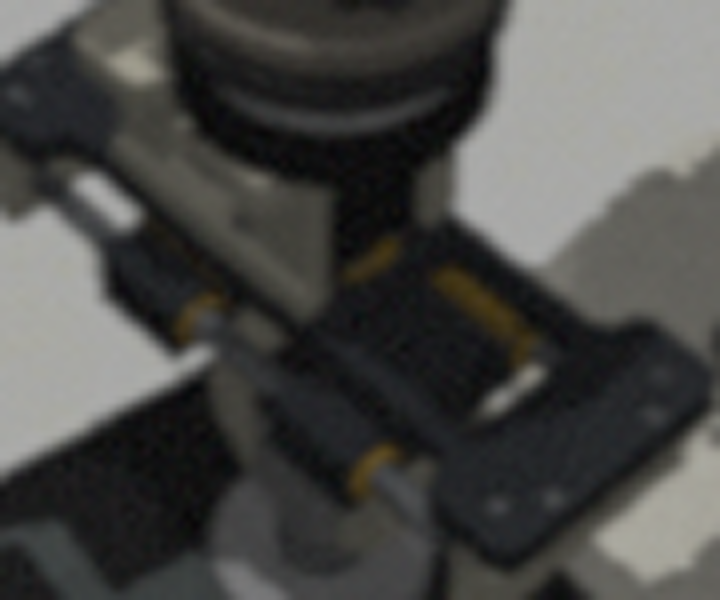

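Fz is back to about 0 after opening. To confirm the drop, I'll grip and press down 1 mm: if it is seated the thread pushes back, if hanging it moves freely.

move_arm --pt "24 0 0 0 0.004 0 0" --pt "24 0 0 0 0 0 0" --pt "24 0 0 0 0 0 0" --pt "24 0 0 1 0 0 0" --newtons 20

```text
time: 17.5
tool_pos: [0.5408, 0.1715, 0.0819]
tool_rot: [-3.141, 0.0, 1.66]
contact_force: [-3.9, -1.6, 10.3]
opening: 0.0257
```

```bash
python3 - <<'E'
from h import *
st(); print(rfix(), delta(.5406,.1722,.079))
E
```

```text
17.5 [0.5408 0.1715 0.0819] [-3.141  0.     1.66 ] F [-3.9 -1.6 10.3] T [-0.03  0.41  0.03] op 25.7 q6 -1.49
[-0.  0. -0.] [ 0.7 -0.1  2.9]
```

It is seated: pressing gives +10 N. Now loose again, 3 mm lower, and turning forward (tool z positive).

move_arm --pt "28.5 0.5 0 0 0 0 0" --pt "28.5 0 0 3 0 0 0" --pt "28.5 0 0 0 0 0 0.17" --pt "28.5 0 0 0 0 0 0.17" --pt "28.5 0 0 0 0 0 0.17" --pt "28.5 0 0 0 0 0 0.17" --pt "28.5 0 0 0 0 0 0.17" --pt "28.5 0 0 0 0 0 0.17" --pt "28.5 0 0 0 0 0 0"

```text
time: 18.62
tool_pos: [0.5413, 0.1706, 0.0773]
tool_rot: [3.139, 0.002, 0.611]
contact_force: [-0.3, -0.1, 0.0]
opening: 0.0286
```

```bash
python3 - <<'E'
from h import *
st(); print(rfix(), delta(.5406,.1722,.078))
E
```

```text
18.62 [0.5413 0.1706 0.0773] [3.139e+00 2.000e-03 6.110e-01] F [-0.3 -0.1  0. ] T [ 0.03 -0.1   0.01] op 28.6 q6 -0.44
[0.003 0.002 0.   ] [ 0.4 -1.7 -0.7]
```

move_arm --pt "28.5 0.4 -1.5 -0.5 0.003 0.002 0.17" --pt "28.5 0 0 0 0 0 0.17" --pt "28.5 0 0 0 0 0 0.17" --pt "28.5 0 0 0 0 0 0.17" --pt "28.5 0 0 0 0 0 0.17" --pt "28.5 0 0 0 0 0 0.17" --pt "28.5 0 0 0 0 0 0.17" --pt "28.5 0 0 0 0 0 0.17" --pt "28.5 0 0 0 0 0 0.17" --pt "28.5 0 0 0 0 0 0"

```text
time: 19.88
tool_pos: [0.5406, 0.1716, 0.0757]
tool_rot: [3.14, -0.0, -0.925]
contact_force: [0.8, 0.1, -0.6]
opening: 0.029
```

```bash
python3 - <<'E'
from h import *
st(); print(rfix(), delta(.5406,.1722,.078))
E
```

```text
19.88 [0.5406 0.1716 0.0757] [ 3.14  -0.    -0.925] F [ 0.8  0.1 -0.6] T [-0.01 -0.02  0.04] op 29.0 q6 1.1
[ 0.001 -0.    -0.   ] [-0.5 -0.4 -2.3]
```

move_arm --pt "28.5 0 0 -1.5 0 0 0.17" --pt "28.5 0 0 0 0 0 0.17" --pt "28.5 0 0 0 0 0 0.17" --pt "28.5 0 0 0 0 0 0.17" --pt "28.5 0 0 0 0 0 0.17" --pt "28.5 0 0 0 0 0 0.17" --pt "28.5 0 0 0 0 0 0.17" --pt "28.5 0 0 0 0 0 0.17" --pt "28.5 0 0 0 0 0 0.17" --pt "28.5 0 0 0 0 0 0.17" --pt "28.5 0 0 0 0 0 0"

```text
time: 21.25
tool_pos: [0.5405, 0.1715, 0.0751]
tool_rot: [-3.141, -0.003, -2.606]
contact_force: [0.0, -0.9, -0.9]
opening: 0.0283
```

```bash
python3 - <<'E'
from h import *
st(); print(rfix(), delta(.5406,.1722,.078))
E
```

```text
21.25 [0.5405 0.1715 0.0751] [-3.141e+00 -3.000e-03 -2.606e+00] F [ 0.  -0.9 -0.9] T [ 0.08 -0.01  0.06] op 28.3 q6 2.78
[-0.001 -0.003  0.   ] [-0.5  0.5 -2.9]
```

move_arm --pt "24 0 0 0 0 0 0" --pt "24 0 0 0 0 0 0" --newtons 8

```text
time: 21.5
tool_pos: [0.5404, 0.1715, 0.075]
tool_rot: [-3.141, -0.003, -2.596]
contact_force: [-1.2, 0.8, 1.1]
opening: 0.0274
```

move_arm --pt "46 0 0 0 0 0 0" --pt "46 0 0 0 0 0 0" --pt "46 0 0 0 0 0 0" --pt "46 0 0 0 0 0 0"

```text
time: 22.0
tool_pos: [0.5404, 0.1716, 0.0748]
tool_rot: [-3.141, -0.003, -2.593]
contact_force: [0.6, -0.3, -0.1]
opening: 0.0459
```

```bash
python3 - <<'E'
from h import *
st(); print(rfix(), delta(.5406,.1722,.078))
E
```

```text
22.0 [0.5404 0.1716 0.0748] [-3.141e+00 -3.000e-03 -2.593e+00] F [ 0.6 -0.3 -0.1] T [0.17 0.03 0.03] op 45.9 q6 2.77
[-0.    -0.003  0.   ] [-0.5  0.4 -3.2]
```

move_arm --pt "46 0 0 0 0 0 -0.175" --pt "46 0 0 0 0 0 -0.175" --pt "46 0 0 0 0 0 -0.175" --pt "46 0 0 0 0 0 -0.175" --pt "46 0 0 0 0 0 -0.175" --pt "46 0 0 0 0 0 -0.175" --pt "46 0 0 0 0 0 -0.175" --pt "46 0 0 0 0 0 -0.175" --pt "46 0 0 0 0 0 -0.175" --pt "46 0 0 0 0 0 0"

```text
time: 23.25
tool_pos: [0.5404, 0.1716, 0.0747]
tool_rot: [3.139, -0.0, -0.966]
contact_force: [0.6, 0.9, 0.8]
opening: 0.0462
```

```bash
python3 - <<'E'
from h import *
st(); print(rfix(), delta(.5406,.1722,.077))
snap("scene","s10",(250,205,90,75),8)
E
```

```text
23.25 [0.5404 0.1716 0.0747] [ 3.139 -0.    -0.966] F [0.6 0.9 0.8] T [-0.07  0.01  0.04] op 46.2 q6 1.14
[ 0.003 -0.    -0.   ] [-0.4 -0.5 -2.3]
```

View pics/s10.png

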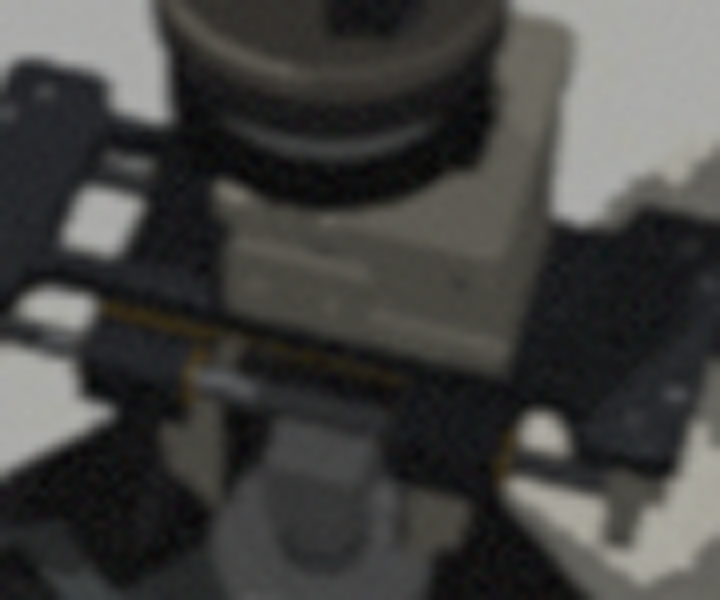

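The head is visible low between the fingers at crop (325,455), with its flats clear of both. Continuing back to a half turn.

move_arm --pt "46 0 0 -1 0 0 -0.175" --pt "46 0 0 0 0 0 -0.175" --pt "46 0 0 0 0 0 -0.175" --pt "46 0 0 0 0 0 -0.175" --pt "46 0 0 0 0 0 -0.175" --pt "46 0 0 0 0 0 -0.175" --pt "46 0 0 0 0 0 -0.175" --pt "46 0 0 0 0 0 -0.175" --pt "46 0 0 0 0 0 -0.04" --pt "46 0 0 0 0 0 0"

```text
time: 24.55
tool_pos: [0.5405, 0.1716, 0.0758]
tool_rot: [3.141, 0.002, 0.481]
contact_force: [-0.1, -0.1, 0.3]
opening: 0.0459
```

```bash
python3 - <<'E'
from h import *
st(); print(rfix(.55), delta(.5406,.1722,.077))
E
```

```text
24.55 [0.5405 0.1716 0.0758] [3.141e+00 2.000e-03 4.810e-01] F [-0.1 -0.1  0.3] T [ 0.02 -0.13  0.03] op 45.9 q6 -0.31
[ 0.     0.002 -0.069] [ 0.3 -0.5 -1.2]
```

move_arm --pt "40 0 0 0 0 0.002 -0.09" --pt "32 0 0 0 0 0 0" --pt "24 0 0 0 0 0 0" --pt "24 0 0 0 0 0 0" --pt "24 0 0 0 0 0 0" --pt "24 0 0 0 0 0 0" --newtons 12

```text
time: 25.3
tool_pos: [0.5405, 0.1715, 0.0758]
tool_rot: [3.141, 0.001, 0.561]
contact_force: [0.3, -0.0, 0.1]
opening: 0.0266
```

```bash
python3 - <<'E'
from h import *
st(); print(rfix(.55), delta(.5406,.1722,.077))
E
```

```text
25.3 [0.5405 0.1715 0.0758] [3.141e+00 1.000e-03 5.610e-01] F [ 0.3 -0.   0.1] T [ 0.04 -0.13  0.07] op 26.6 q6 -0.39
[0.    0.001 0.011] [ 0.5 -0.6 -1.2]
```

The screw is gripped at yaw 0.561 (equivalent to -2.58), so 4.09 rad are done since the crest and 2.19 remain. Loosening and turning the rest.

move_arm --pt "28.5 0 0 0 0 0 0" --pt "28.5 0 0 0 0 0 0" --pt "28.5 0 0 0 0 0 0.18" --pt "28.5 0 0 0 0 0 0.18" --pt "28.5 0 0 0 0 0 0.18" --pt "28.5 0 0 0 0 0 0.18" --pt "28.5 0 0 0 0 0 0.18" --pt "28.5 0 0 0 0 0 0.18" --pt "28.5 0 0 0 0 0 0.18" --pt "28.5 0 0 0 0 0 0.18" --pt "28.5 0 0 0 0 0 0"

```text
time: 26.68
tool_pos: [0.5405, 0.1715, 0.0745]
tool_rot: [3.14, -0.0, -0.925]
contact_force: [-0.4, 0.2, 0.5]
opening: 0.0283
```

```bash
python3 - <<'E'
from h import *
st(); print(rfix(-1.63), delta(.5406,.1722,.077))
E
```

```text
26.68 [0.5405 0.1715 0.0745] [ 3.14  -0.    -0.925] F [-0.4  0.2  0.5] T [-0.06 -0.05  0.01] op 28.3 q6 1.1
[ 0.001 -0.001  0.705] [-0.5 -0.5 -2.5]
```

move_arm --pt "28.5 0 0 0 0 0 0.17" --pt "28.5 0 0 0 0 0 0.17" --pt "28.5 0 0 0 0 0 0.17" --pt "28.5 0 0 0 0 0 0.15" --pt "28.5 0 0 0 0 0 0" --pt "24 0 0 0 0 0 0" --pt "24 0 0 0 0 0 0" --pt "24 0 0 0 0 0 0" --pt "24 0 0 0 0 0 0" --pt "24 0 0 0 0 0 0" --newtons 15

```text
time: 27.92
tool_pos: [0.5405, 0.1714, 0.074]
tool_rot: [3.14, -0.001, -1.573]
contact_force: [0.1, -0.5, -0.7]
opening: 0.0273
```

```bash
python3 - <<'E'
from h import *
st(); print(rfix(-1.63), delta(.5406,.1722,.077))
snap("scene","s11",(250,205,90,75),8)
d=snap("scene","s12",(160,140,160,120),4)
E
```

```text
27.93 [0.5405 0.1714 0.074 ] [ 3.140e+00 -1.000e-03 -1.573e+00] F [ 0.1 -0.5 -0.7] T [ 0.07 -0.03  0.01] op 27.3 q6 1.75
[ 0.001 -0.001  0.057] [-0.8 -0.1 -3. ]
```

View pics/s12.png

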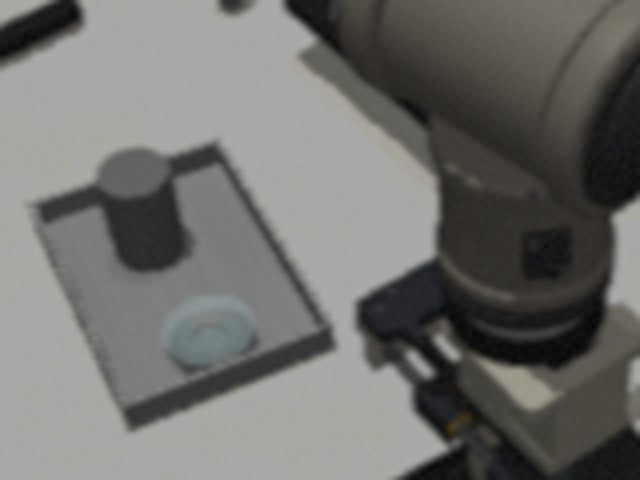

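move_arm --pt "22 0 0 0 0 0 0.03" --pt "22 0 0 0 0 0 0" --pt "22 0 0 0 0 0 0" --pt "22 0 0 0 0 0 0" --newtons 20

```text
time: 28.52
tool_pos: [0.5405, 0.1714, 0.074]
tool_rot: [3.14, -0.001, -1.605]
contact_force: [0.7, -0.8, -1.1]
opening: 0.0273
```

```bash
python3 - <<'E'
from h import *
st(); print(rfix(-1.63))
E
```

```text
28.52 [0.5405 0.1714 0.074 ] [ 3.140e+00 -1.000e-03 -1.605e+00] F [ 0.7 -0.8 -1.1] T [ 0.03 -0.04 -0.02] op 27.3 q6 1.78
[ 0.001 -0.001  0.025]
```

```bash
python3 - <<'E'
from h import *
for i in range(5):
    robot.read_camera("top"); st()
E
```

```text
28.57 [0.5405 0.1714 0.074 ] [ 3.140e+00 -1.000e-03 -1.605e+00] F [ 0.7 -0.2 -0.8] T [-0.04  0.02  0.05] op 27.2 q6 1.78
28.62 [0.5405 0.1714 0.074 ] [ 3.140e+00 -1.000e-03 -1.605e+00] F [-0.4  0.  -1.2] T [0.07 0.03 0.03] op 27.1 q6 1.78
28.68 [0.5405 0.1714 0.074 ] [ 3.140e+00 -1.000e-03 -1.605e+00] F [-0.7 -0.  -0.7] T [ 0.04 -0.06 -0.  ] op 27.2 q6 1.78
28.73 [0.5405 0.1714 0.074 ] [ 3.140e+00 -1.000e-03 -1.605e+00] F [ 0.2  0.  -0.1] T [ 0.04 -0.   -0.02] op 27.2 q6 1.78
28.77 [0.5406 0.1714 0.074 ] [ 3.140e+00 -1.000e-03 -1.605e+00] F [ 0.3 -0.2 -1.3] T [0.02 0.04 0.01] op 27.1 q6 1.78
```

View pics/s11.png

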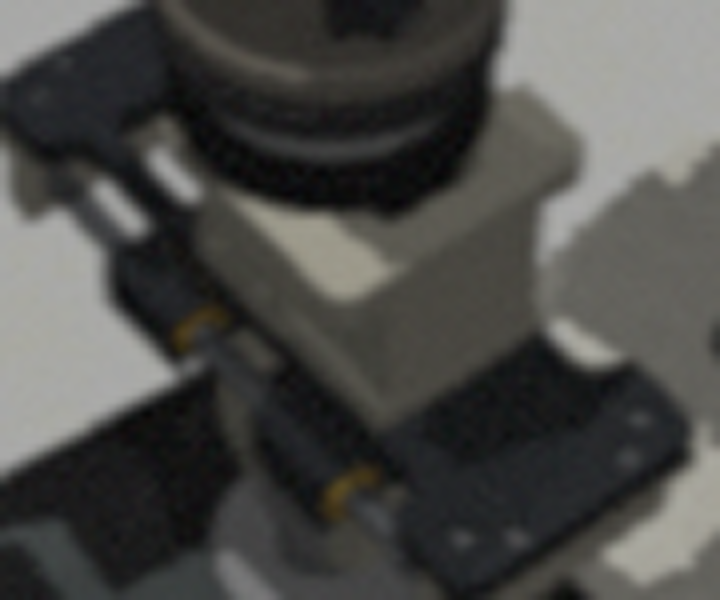

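The opening sits at 27.2 mm, a little more than before, so I'll open, rise and look at the head's height and yaw. Then I'll regrip.

move_arm --pt "46 0 0 0 0 0 0" --pt "46 0 0 0 0 0 0" --pt "46 0 0 0 0 0 0" --pt "46 0 0 -30 0 0 0" --pt "46 0 0 -50 0 0 0" --pt "46 0 0 -50 0 0 0" --pt "46 0 0 -20 0 0 0" --pt "46 0 0 0 0 0 0"

```text
time: 29.78
tool_pos: [0.5403, 0.1716, 0.2281]
tool_rot: [3.139, -0.001, -1.605]
contact_force: [0.2, 0.2, -1.0]
opening: 0.0462
```

```bash
python3 - <<'E'
from h import *
st(); print(rfix(-1.6))
acc=0
for i in range(4): acc=acc+robot.read_camera("scene")["img"].astype(float)
im=(acc/4).astype(np.uint8)
A=cv2.resize(im[235:290,265:320,::-1],None,fx=11,fy=11,interpolation=cv2.INTER_CUBIC)
cv2.imwrite("pics/s13.png",cv2.convertScaleAbs(A,alpha=1.9))
E
```

```text
29.77 [0.5403 0.1716 0.2281] [ 3.139e+00 -1.000e-03 -1.605e+00] F [ 0.2  0.2 -1. ] T [ 0.06  0.03 -0.01] op 46.2 q6 1.78
[ 0.003 -0.001 -0.005]
```

View pics/s13.png

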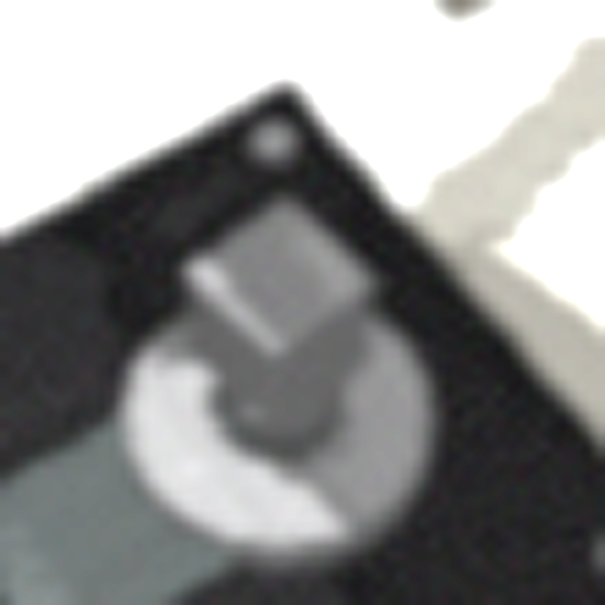

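```bash
python3 - <<'E'
from h import *
from scipy.optimize import least_squares
d=robot.read_camera("scene"); c0=13*2**.5/1000
def fit(C):
    P=np.array(C)/11.+np.array([265,235])-.45
    best=None
    for y0 in np.arange(-np.pi,np.pi,np.pi/4):
        f=lambda p:(np.array([proj(d,[.5407+c0*np.cos(p[0]-k*np.pi/2),.1722+c0*np.sin(p[0]-k*np.pi/2),p[1]]) for k in range(4)])-P).ravel()
        r=least_squares(f,[y0,.11])
        for s in(0,):
            if best is None or r.cost<best.cost: best=r
    y=np.degrees(best.x[0]-np.pi/4)%90
    print(y if y<45 else y-90,best.x[1],best.cost)
fit([(185,235),(297,170),(375,250),(265,322)][::1]); fit([(183,270),(285,205),(378,282),(272,352)])
fit([(185,235),(297,170),(375,250),(265,322)][::-1]); fit([(183,270),(285,205),(378,282),(272,352)][::-1])
E
```

```text
-1.2122896908694543 0.11310625633438402 0.45598038823369236
2.6374506961439863 0.10246497472458026 0.46371168277775676
22.213441738473335 0.11291735593182806 204.04954566255884
7.791701601864446 0.10227200266486379 197.0027734764308
```

The head fell 10.6 mm from the start picture. With the start at about -1.5 mm, lift is about -12.1 mm, which is one turn down. Head yaw is +2.6°, so I'll align and regrip.

move_arm --pt "46 0 0 30 0.003 0 -0.08" --pt "46 0 0 45 0 0 0" --pt "46 0 0 30 0 0 0" --pt "46 0 0 15 0 0 0" --pt "46 0 0 0 0 0 0"

```text
time: 30.65
tool_pos: [0.5366, 0.1707, 0.0978]
tool_rot: [3.13, -0.003, -1.522]
contact_force: [-0.7, -0.3, -0.8]
opening: 0.0462
```

```bash
python3 - <<'E'
from h import *
st(); print(rfix(-1.525), delta(.5406,.172,.0765))
E
```

```text
30.65 [0.5366 0.1707 0.0978] [ 3.130e+00 -3.000e-03 -1.522e+00] F [-0.7 -0.3 -0.8] T [ 0.03  0.05 -0.  ] op 46.2 q6 1.7
[ 0.012 -0.003  0.003] [-1.2 -4.3 21.3]
```

move_arm --pt "46 -1 -4 10 0.012 -0.003 0" --pt "46 0 0 9 0 0 0" --pt "46 0 0 0 0 0 0"

```text
time: 31.02
tool_pos: [0.5422, 0.1722, 0.0797]
tool_rot: [-3.136, 0.001, -1.522]
contact_force: [0.4, 0.2, 0.3]
opening: 0.0459
```

```bash
python3 - <<'E'
from h import *
st(); print(rfix(-1.525), delta(.5406,.172,.0765))
E
```

```text
31.02 [0.5422 0.1722 0.0797] [-3.136e+00  1.000e-03 -1.522e+00] F [0.4 0.2 0.3] T [0.02 0.07 0.01] op 45.9 q6 1.69
[-0.005  0.001  0.003] [0.1 1.7 3.2]
```

move_arm --pt "46 0 1 3 -0.005 0 0" --pt "40 0 0 0 0 0 0" --pt "30 0 0 0 0 0 0" --pt "22 0 0 0 0 0 0" --pt "22 0 0 0 0 0 0" --pt "22 0 0 0 0 0 0" --pt "22 0 0 0 0 0 0" --pt "22 0 0 0 0 0 0" --newtons 20

```text
time: 32.02
tool_pos: [0.5418, 0.1715, 0.0776]
tool_rot: [-3.14, -0.0, -1.522]
contact_force: [-0.8, -0.7, -0.4]
opening: 0.0258
```

```bash
python3 - <<'E'
from h import *
st(); robot.read_camera("top"); st()
E
```

```text
32.02 [0.5418 0.1715 0.0776] [-3.14  -0.    -1.522] F [-0.8 -0.7 -0.4] T [-0.09  0.07 -0.  ] op 25.8 q6 1.69
32.08 [0.5418 0.1715 0.0776] [-3.14  -0.    -1.522] F [-0.4 -0.3 -0.6] T [-0.06  0.02  0.04] op 25.5 q6 1.69
```

The fingers stop at 25.6 mm on the head (commanded 22), so the grip is firm at 20 N. Last check is on the cap and bench, then I hand in.

```bash
python3 - <<'E'
from h import *
d=snap("scene","s14")
print(robot.look_for("cap","scene")[:2])
robot.hand_in(); st()
E
```

```text
[{'rect': [183.1, 176.0, 21.4, 33.1], 'conf': 0.76}]
the job is handed in; nothing more can be done
the job is handed in; nothing more can be done
```

View pics/s14.png

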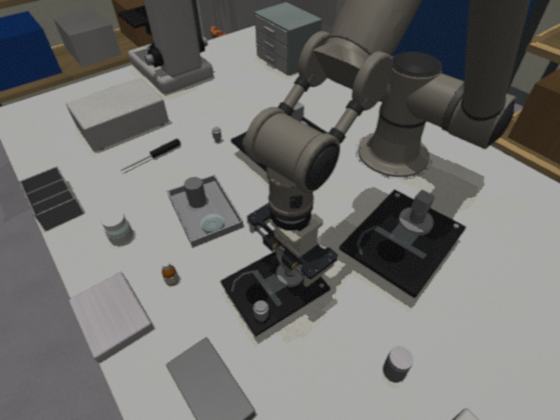

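The job is done and handed in at about 32 s, with the gripper still closed on the screw's head at 20 N. No verdict was reported.

- **Cap:** I lifted it off the smallest stage and stood it in the empty half of the tray. The last picture shows it upright at (194,193). The dish, lenses, bottle, canister and screwdriver look unmoved.
- **Backward turn:** I turned the screw back in a firm grip. At about 88° the wrist force went from about +0.6 N to -6 N, which is the screw's weight hanging free. When I opened the fingers it dropped. Gripping it again and pressing down then met +10 N, so it was seated in the thread.
- **Forward turn:** I turned it forward with loose fingers, regripping once, for just under one turn from the drop. The head sits 10.6 mm lower than at the start in the camera fit, which puts the lift at about -12.1 mm (allowed -13.7 to -10.3).
- **Check that disagreed:** the first final grip read 27.2 mm with the head about 5° out of line. I opened, looked, aligned and gripped again. It now reads 25.6 mm on the 26 mm head.

The drop itself was felt through the force readings and not seen, because the gripper hid the head from the cameras.

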